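Turn the touch-up can on its cap and back upright

TASK

The closed touch-up can lies on its side in the V cradle. Stand it upside down on its cap in the round drip tray and let it stand there by itself for two seconds, so that the mixing ball inside drops to the cap; then turn it over and leave it standing upright on its base in the empty parts bin on the worktop. Set it down gently each time, and leave the hand tools and the tape where they are.

Things in the scene. Friction and masses are not known exactly. Their poses are not given: they have to be found in the camera images.
- can: Closed round can, 180 mm long, about 0.22 kg: bare metal body 52 mm in diameter and 145 mm long, then a ribbed black screw cap, which does not come off. Origin: centre of the flat base; its z axis runs from base to cap; centre of mass near z = 85 mm. It starts lying level in the cradle, cap towards the cradle's +y. The mixing ball is sealed in and not felt.
- can_top (a point): Centre of the flat top of the can's black cap, 180 mm from the base along the can's axis; the cap is 44 mm in diameter and 34 mm long.
- cradle: Wooden V cradle fixed on the worktop, base board 110 x 150 x 12 mm. Origin: centre of the underside; y runs along the groove. Two saddles, 10 mm thick and 88 mm wide in x, stand at y = -47.5 and +47.5 mm; their rubber V faces slope at 45 degrees, top edges 60 mm over the worktop. The can may be laid back here to change the grip.
- cradle_axis (a point): Middle of the groove on the axis of a can lying in it: 65 mm above the cradle's origin. The can starts with its z = 72 mm within 4 mm of this point. Gripped near its base, fingers sloping 45 degrees towards the cap, the can can be put on its cap; gripped near z = 100 mm, fingers sloping towards the base, on its base.
- drip_tray: Round shallow steel tray, fixed on the worktop, 120 mm across the rim, 14 mm high; flat inner floor about 106 mm in diameter, 3 mm above its origin (centre of the underside). Stands on the left or on the right of the cradle.
- bin: Open grey plastic parts bin, 105 x 119 x 62 mm, fixed on the worktop on the other side of the cradle. Origin: centre of the underside, z up. Inner floor 2 mm above the origin, from x = -43 to +40 mm and y = -53 to +53 mm; back and side walls 62 mm high, front (-x) wall 35 mm. The other grey bins hang on the wall.
- spanner: Combination spanner, 195 mm long, 8 mm high, lying loose behind the work; leave it.
- wrench: Adjustable wrench, 187 mm long, 12 mm high, lying loose at the front edge of the worktop; leave it.
- tape: Roll of black tape, 62 mm across, 19 mm high, lying loose; leave it.
- pliers: Combination pliers, 183 mm long, 14 mm high, lying loose; leave them.
There are look-alikes about, which are no part of the job. There is more than one size of the can; the job needs the larger.

How it is judged (in metres and radians):
On the way:
1. the can stands upside down on its cap in the drip tray by itself, not held, for the two seconds (at least 1.5 s counted) (angle between can's own z axis and vertical above 3.04 rad and horizontal distance between can and drip_tray below 0.045 m and height (world z) of can below 0.19 m and contact force between can and the fingers below 0.3 N and linear speed of can below 0.05 m/s), for 1.5 s.
At the end, for the whole second after the job is handed in: The can stands still and upright (within 0.08 rad, cap up) with its base flat on the floor of the parts bin on the worktop, released, after it has stood on its cap in the drip tray (angle between can's own z axis and vertical below 0.08 rad and z of can in the frame of bin between -0.002 and 0.008 m and x of can in the frame of bin between -0.03 and 0.03 m and y of can in the frame of bin between -0.04 and 0.04 m and linear speed of can below 0.02 m/s); the robot touches nothing.
It fails at once if the can is dropped or struck on the tray, the bin or the cradle (more than 60 N) (contact force between can and drip_tray above 60 N or contact force between can and bin above 60 N or contact force between can and cradle above 60 N).
It fails at once if a hand tool or the tape is moved by more than 30 mm (distance of any of spanner, wrench, tape, pliers from where it was at the start of the episode above 0.03 m).
It also fails if it takes over 67 s, if anything falls off the work surface, if the arm or the gripper's body presses on something with over 40 N, if the wrist force passes 120 N, or if a joint passes its speed limit or range.

ROBOT

A 6-joint arm with a two-finger parallel gripper is mounted at the origin on a cart in front of the work surface, level with it; the furniture and walls round the work are solid. World frame = base frame: x ahead of the robot, y to its left, z up, the work surface at z = 0. Lengths are in mm, angles in rad, forces in N, time in s.
With the tool pointing down it reaches from about 325 to 850 mm from the base axis. Payload 4.4 kg.
Tool frame: the origin (TCP) lies midway between the tips of the shut fingers; the grasp point (between the pads) lies 19 mm behind it (bot.grip_depth is the distance from the TCP to the grasp point, in mm); z points along the fingers, y is the line along which they close (so a half turn about z gives the same grasp; the last joint's range is limited). The gripper opens to 94 mm and grips with 3 to 60 N. Pads are 16 mm wide; open, the fingers measure 119 mm over their backs; the gripper's body (75 mm by 177 mm) begins 78 mm behind the grasp point.
Start: joints at [-1.335, 0.207, 1.542, -0, 1.393, -0.15], TCP at [216.893, -532.526, 205.447] pointing down, gripper open.
Joint ranges: [-2.73, 2.73], [-0.86, 2.22], [0.23, 2.46], [-1.11, 4.25], [0.08, 2.63], [-2.82, 2.82]. Speed limits (rad/s): [2.79, 2.79, 3.14, 3.14, 3.14, 3.14].

INTERFACE

Orientations are given as [roll, pitch, yaw] about the fixed x, y, z axes, in that order (R = Rz(yaw) Ry(pitch) Rx(roll)).
In Python, from station import monitor, viewer, order, bot gives the robot as it stands.
- The arm moves only by the shell command python3 -m handwheel 'ROWS' [FORCE]. ROWS is text: rows parted by semicolons, each of 7 numbers parted by spaces: the shift along the world's x, y, z scaled (see below), then the turn, a rotation vector about the world's x, y, z scaled (see below), then the gripper's target within -1 to 1 (fully open at 1, half-way at 0, shut at -1). In form: x y z wx wy wz claw; .... A call has 1 to 12 rows; each row is the pose to reach, as a shift and turn from the pose commanded when the call began; what a row does not reach only later rows make up. The controller multiplies each number of a shift by 0.2 m and each number of a turn by 90 degrees. A row lasts 1/12 s, in which the tool goes at most 41.7 mm and 7.16 degrees, less where a joint would pass 70% of its speed; a pose out of reach is approached as far as the arm can. A call with a number of a shift or a turn outside -1 to 1 is refused whole. A call with a gripper value outside its range is refused whole. The fingers move at their own pace and stop on an object; FORCE is the grip in N (left out, the last holds). Time passes only in rows, so rows that repeat a pose let the fingers close. It gives the time, the measured TCP pose, the force, the opening and the grip force at its end, in the units of the state.
- monitor.read_state(): the state, without advancing time (a new reading comes with each control period).
- viewer.capture(name): name is "scene" or "top"; returns a dict with "img" (384x512x3 uint8, red, green, blue), "K" (3x3 intrinsics, pixels), "R" (3x3) and "t" (3): a world point X has camera coordinates R X + t. Camera axes: x right, y down, z forward; pixel columns grow to the right and rows downward; lengths in mm; the calibration is good to about 2 mm. A picture is of the moment at which its call begins. There is no depth.
- order.hand_in(): hands the job in; it is judged then, once.
The state is a dict: "time": time; "q": joint angles; "joint_vel": joint speeds; "tau": joint torques, N m; "eef_pos": TCP position; "tcp_rot": TCP orientation; "force": force on the tool from outside, world axes, zero at the start; "moment": the same for the moment, N m; "width": finger opening in mm; "grip_force": force on a finger pad.
Only numpy, scipy, OpenCV 4.12 (cv2) and the standard library are available. Lean on these libraries where they do the work, as an engineer would, in place of code of your own. Each camera call takes 0.05 s, during which the arm holds its last target. There are 200 camera calls.

## Working session

There is one attempt and no reset: what is moved stays moved. The work goes in short steps, Python scripts to look and compute and a shell command to move; the robot and the scene stay as the last step left them, time stands still between calls to the robot, and variables do not carry over. Pictures are saved under pics/ and viewed, at most 10 in all, crops included, and the job is handed in when it is done.

```bash
ls; mkdir -p pics
python3 - <<'E'
from station import monitor, viewer
import cv2,numpy as np
print(monitor.read_state())
for n in("scene","top"):
    c=viewer.capture(n); np.savez(f"pics/{n}0.npz",**c)
    cv2.imwrite(f"pics/{n}0.png",cv2.resize(c["img"][:,:,::-1],(800,600),interpolation=cv2.INTER_CUBIC))
    print(n,c["K"].tolist(),c["R"].tolist(),c["t"].tolist())
E
```

```text
pics
{'time': 0.0, 'q': array([-1.33452514e+00,  2.07402807e-01,  1.54291520e+00,  4.68273855e-06,
        1.39347434e+00, -1.50502556e-01]), 'joint_vel': array([-2.83482492e-03, -1.08015796e-03,  3.17544092e-05,  2.78051032e-04,
        1.10796188e-03, -2.00482260e-03]), 'tau': array([-1.38571380e-03, -3.70882773e+01, -2.81415921e+01,  6.95888093e-02,
        3.62737547e-02, -1.57951645e-04]), 'eef_pos': array([ 216.69567021, -531.75953883,  204.31893851]), 'tcp_rot': array([-3.13941852e+00, -3.34365710e-04,  3.86772543e-01]), 'force': array([-0.70816826,  0.40806304,  0.41693482]), 'moment': array([-0.00106622,  0.01758511,  0.01267864]), 'grip_force': 0.0, 'width': 93.91188799832561}
scene [[461.0184905251568, 0.0, 255.97165885733904], [0.0, 461.0184905251568, 191.3502227059974], [0.0, 0.0, 1.0]] [[-0.6153142297095849, -0.7881898148419864, -0.012050497759653628], [-0.5816862230442653, 0.4643145528478092, -0.6678720939927316], [0.5320052035811278, -0.4039415945320489, -0.7441785078658942]] [335.23140109931165, 376.79598626706377, 1059.0316013209097]
top [[347.1974200045077, 0.0, 249.72267624658963], [0.0, 347.1974200045077, 195.03779523249997], [0.0, 0.0, 1.0]] [[-0.014738430687762545, -0.9995540486163185, -0.025970801981999258], [-0.9953856859816854, 0.01713005482711973, -0.09441343847349926], [0.09481621593182978, 0.02445945862741185, -0.9951942624834725]] [23.417490767492115, 561.0247747267766, 1027.0265818716875]
```

View pics/scene0.png

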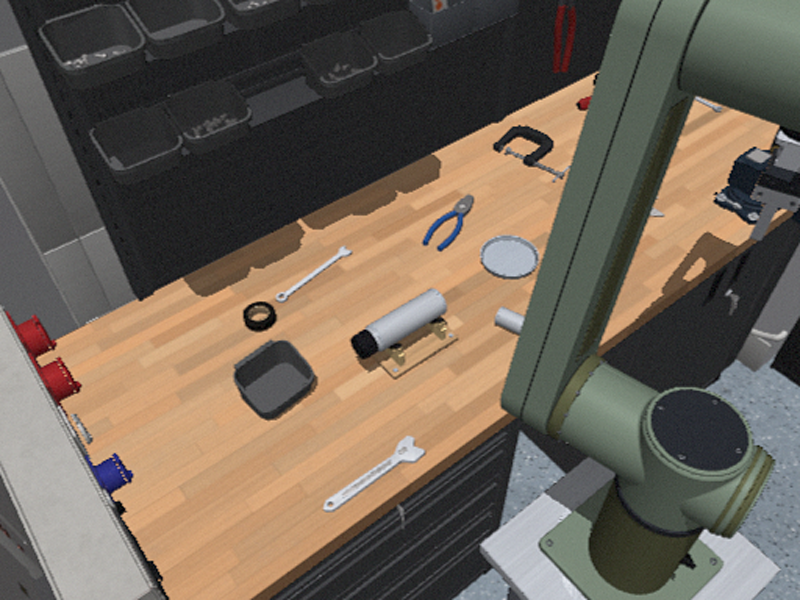

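View pics/top0.png

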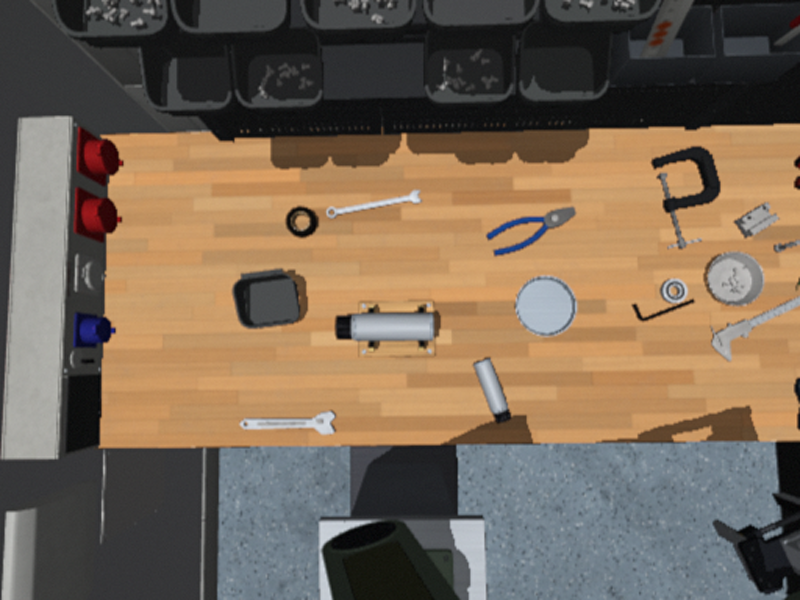

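The pictures are 800x600. Scene shows the cradle can near (400,325), the bin at (275,378), the tray at (510,257), and a smaller can at (510,320) that is partly hidden. Top shows:
- big can at (390,327), cap on the left (+y), in the cradle
- small can at (490,390), lying loose on the worktop
- worktop bin at (267,299), tray at (546,305), with a second round dish holding screws at (734,278)

The job's can is the one in the cradle, since it is the larger and lies in the V. The job's tray is the empty one at (546,305). I'll confirm both in one crop and measure.

```bash
cat > h.py <<'E'
import numpy as np,cv2
from scipy.spatial.transform import Rotation as Ro
def load(n): return dict(np.load(f"pics/{n}.npz"))
def ray(c,uv,z):
    uv=np.atleast_2d(uv).astype(float); o=-c["R"].T@c["t"]
    d=np.c_[uv,np.ones(len(uv))]@np.linalg.inv(c["K"]).T@c["R"]
    return o+d*((z-o[2])/d[:,2])[:,None]
def proj(c,X):
    p=(np.atleast_2d(X)@c["R"].T+c["t"])@c["K"].T; return p[:,:2]/p[:,2:]
E
python3 - <<'E'
from h import *
a=load("top0");b=load("scene0")
wa=a["img"][160:260,140:380];wb=b["img"][140:275,140:360]
A=cv2.resize(wa,(800,333),interpolation=cv2.INTER_CUBIC)
B=cv2.resize(wb,(435,267),interpolation=cv2.INTER_CUBIC)
o=np.zeros((600,800,3),np.uint8);o[:333]=A;o[333:,:435]=B
cv2.imwrite("pics/crop1.png",o[:,:,::-1])
hsv=cv2.cvtColor(a["img"],cv2.COLOR_RGB2HSV)
m=((hsv[...,1]<70)).astype(np.uint8)
m=cv2.morphologyEx(m,cv2.MORPH_OPEN,np.ones((3,3)))
cs,_=cv2.findContours(m,cv2.RETR_EXTERNAL,cv2.CHAIN_APPROX_NONE)
for k in cs:
    if cv2.contourArea(k)<150: continue
    (u,v),(w,h),t=cv2.minAreaRect(k)
    if not(140<u<380 and 160<v<280): continue
    z=65 if w*h<1600 and u<290 else 14
    print((round(u),round(v)),(round(w,1),round(h,1)),round(t,1),z,ray(a,cv2.boxPoints(((u,v),(w,h),t)),z).round(1).tolist())
    if u>320: print("tray",ray(a,[cv2.fitEllipse(k)[0]],14))
    np.save(f"pics/k{int(u)}.npy",k)
E
```

```text
(184, 270) (14.0, 59.0) 90.0 65 [[365.0, 293.3, 65.0], [363.0, 122.2, 65.0], [323.4, 122.4, 65.0], [325.3, 292.9, 65.0]]
(315, 250) (41.4, 11.7) 69.0 14 [[446.1, -142.4, 14.0], [458.3, -175.8, 14.0], [342.4, -216.5, 14.0], [330.4, -183.5, 14.0]]
(246, 208) (19.0, 62.0) 90.0 65 [[547.8, 115.4, 65.0], [544.7, -65.9, 65.0], [489.4, -64.6, 65.0], [492.2, 115.7, 65.0]]
(349, 195) (38.9, 38.2) 45.0 14 [[558.9, -206.2, 14.0], [640.7, -291.5, 14.0], [554.5, -371.1, 14.0], [473.9, -286.1, 14.0]]
tray [[ 556.30317953 -288.51179448   14.        ]]
(170, 191) (35.2, 40.6) 81.9 65 [[618.9, 316.2, 65.0], [633.8, 196.6, 65.0], [530.2, 181.7, 65.0], [515.3, 300.1, 65.0]]
(256, 192) (383.0, 511.0) 90.0 14 [[1225.4, 832.2, 14.0], [1171.1, -825.3, 14.0], [8.0, -727.0, 14.0], [13.6, 766.3, 14.0]]
```

View pics/crop1.png

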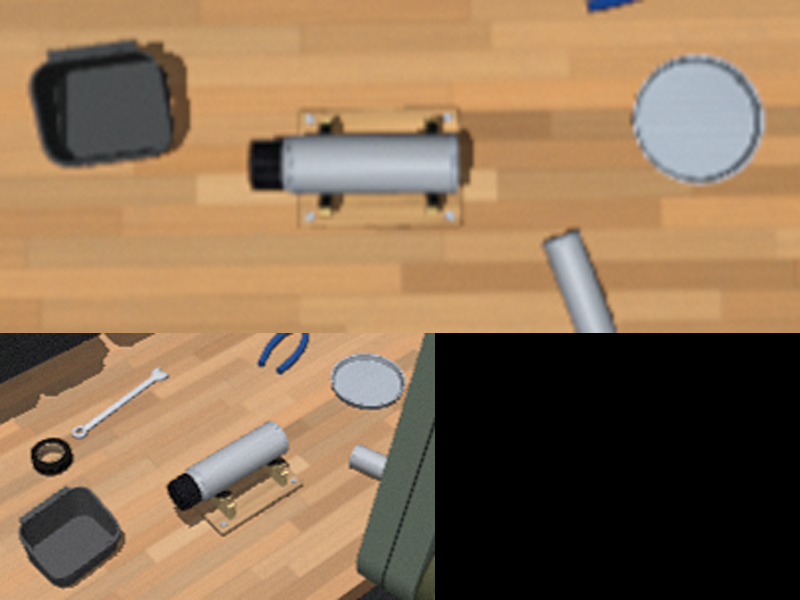

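The crop confirms it. The cradle can spans (250–462,163) and measures about 181 x 53 mm, so it is the larger one. The loose can at (585,290) is thinner and shorter. The empty tray is at (697,119), and the bin, with its floor visible, is at (115,115). Next I'll get the cradle corners, bin floor and a cross-view check, then move.

Run:
```python
from h import *
a=load("top0");b=load("scene0")
A=lambda p:np.array(p)*0.3+[140,160]
B=lambda p:(np.array(p)-[0,333])*0.5057+[140,140]
print("cradle",ray(a,A([(298,108),(462,108),(463,227),(299,228)]),12).round(0)[:,:2].tolist())
print("binfloor",ray(a,A([(68,82),(160,80),(168,150),(62,155)]),2).round(0)[:,:2].tolist())
k=np.load("pics/k170.npy");print("bin rim",ray(a,[cv2.minAreaRect(k)[0]],62).round(1))
print("tray scene",ray(b,B([(368,381)]),12).round(0))
# can axis ends from body-edge mid lines, subregion of mask per column
g=cv2.cvtColor(a["img"],cv2.COLOR_RGB2HSV);m=g[...,1]<70
for u in (220,230,245,260,273):
    r=np.where(m[190:225,u])[0]+190; print(u,r.min(),r.max(),ray(a,[(u,(r.min()+r.max())/2)],65).round(1)[0])
# predicted scene pixels of axis ends / bin rim corners, in crop coords
P=lambda X:(((proj(b,X)-140)/0.5057)+[0,333]).round(0).tolist()
print("pred scene crop: base,cap",P([[519,-65,65],[519,115,65]]))
c,s=np.cos(.15),np.sin(.15);R=np.array([[c,-s],[s,c]])
cor=[np.r_[R@[x,y]+[574.5,249.5],z] for x,y,z in((52,59,62),(52,-59,62),(-52,-59,35),(-52,59,35),(-43,-53,2),(-43,53,2),(40,53,2),(40,-53,2))]
print("bin",P(cor))
```

```text
cradle [[572.0, 77.0], [569.0, -74.0], [460.0, -73.0], [461.0, 78.0]]
binfloor [[601.0, 295.0], [602.0, 208.0], [536.0, 200.0], [533.0, 300.0]]Traceback (most recent call last):
  File "<stdin>", line 7, in <module>
    fid = stack.enter_context(open(os.fspath(file), "rb"))
                              ~~~~^^^^^^^^^^^^^^^^^^^^^^^
FileNotFoundError: [Errno 2] No such file or directory: 'pics/k170.npy'
```

```bash
python3 -m handwheel '0.3 0.3 0.3 0 0 0 1; 0.6 0.6 0.5 0 0 0.1 1; 0.7 0.8 0.5 0 0 0.2 1; 0.8 1 0.5 0 0 0.3 1; 0.8 1 0.5 0 0 0.4 1; 0.8 1 0.5 0 0 0.5 1; 0.8 1 0.5 0 0 0.6 1; 0.8 1 0.5 0 0 0.7 1; 0.8 1 0.5 0 0 0.755 1; 0.8 1 0.5 0 0 0.755 1'
```

```text
time: 0.93
eef_pos: [377.3, -331.5, 305.3]
tcp_rot: [-3.141, -0.0, 1.52]
force: [0.3, 1.0, -0.4]
width: 94.2
grip_force: 0.0
```

```bash
ls pics/*.npy
python3 - <<'E'
from h import *
from station import viewer
a=load("top0");b=load("scene0")
B=lambda p:(np.array(p)-[0,333])*0.5057+[140,140]
print("tray scene",ray(b,B([(368,381)]),12).round(0))
g=cv2.cvtColor(a["img"],cv2.COLOR_RGB2HSV);m=g[...,1]<70
for u in (220,230,245,260,273):
    r=np.where(m[190:225,u])[0]+190; print(u,r.min(),r.max(),ray(a,[(u,(r.min()+r.max())/2)],65).round(1)[0])
P=lambda X:(((proj(b,X)-140)/0.5057)+[0,333]).round(0).tolist()
print("pred scene crop: base,cap",P([[519,-65,65],[519,115,65]]))
c,s=np.cos(.15),np.sin(.15);R=np.array([[c,-s],[s,c]])
cor=[np.r_[R@[x,y]+[573,249],z] for x,y,z in((52,59,62),(52,-59,62),(-52,-59,35),(-52,59,35),(-43,-53,2),(-43,53,2),(40,53,2),(40,-53,2))]
print("bin",P(cor))
E
```

```text
pics/k169.npy
pics/k183.npy
pics/k246.npy
pics/k255.npy
pics/k315.npy
pics/k349.npy
tray scene [[ 552. -287.   12.]]
220 203 213 [521.2 100.9  65. ]
230 201 217 [517.8  71.7  65. ]
245 200 217 [518.5  27.9  65. ]
260 200 217 [517.8 -15.8  65. ]
273 194 217 [525.9 -53.8  65. ]
pred scene crop: base,cap [[275.0, 435.0], [174.0, 497.0]]
bin [[9.0, 527.0], [77.0, 477.0], [130.0, 530.0], [62.0, 584.0], [124.0, 543.0], [65.0, 591.0], [27.0, 555.0], [85.0, 510.0]]
```

```bash
python3 -m handwheel '0.15 0.3 0 0 0 0.03 1; 0.3 0.5 0 0.1 0 0.03 1; 0.5 0.7 -0.1 0.18 0 0.03 1; 0.6 0.9 -0.2 0.26 0 0.03 1; 0.7 1 -0.2 0.34 0 0.03 1; 0.7 1 -0.2 0.42 0 0.03 1; 0.7 1 -0.2 0.5 0 0.03 1; 0.7 1 -0.2 0.5 0 0.03 1'
```

```text
time: 1.6
eef_pos: [516.1, -131.9, 261.3]
tcp_rot: [-3.097, -0.793, 1.541]
force: [-0.8, -0.4, -1.4]
width: 94.0
grip_force: 0.0
```

```bash
cat >> h.py <<'E'
def rows(pos,tilt,yawfix=0):
    """shift/0.2m and turn/90deg from now to TCP pos with tool y=+x, tool z=(0,sin t,-cos t)"""
    from station import monitor
    s=monitor.read_state(); t=np.radians(tilt)
    R1=np.array([[0,1,0],[np.cos(t),0,np.sin(t)],[np.sin(t),0,-np.cos(t)]])
    R0=Ro.from_euler("xyz",s["tcp_rot"]).as_matrix()
    print("t",round(s["time"],2),"eef",s["eef_pos"].round(1),"z",R0[:,2].round(3),"q",s["q"].round(2),"F",s["force"].round(1),"w",round(s["width"],1))
    print("shift",((np.array(pos)-s["eef_pos"])/200).round(3),"turn",(Ro.from_matrix(R1@R0.T).as_rotvec()/(np.pi/2)).round(3))
E
python3 -c "
from h import *
rows([518,-81,123],45); rows([518,-10.6,52.6],45)"
```

```text
t 1.6 eef [ 516.1 -131.9  261.3] z [-0.023  0.713 -0.701] q [-0.76  0.39  1.41  0.56  1.91 -0.71] F [-0.8 -0.4 -1.4] w 94.0
shift [ 0.01   0.255 -0.691] turn [-0.005 -0.02  -0.001]
t 1.6 eef [ 516.1 -131.9  261.3] z [-0.023  0.713 -0.701] q [-0.76  0.39  1.41  0.56  1.91 -0.71] F [-0.8 -0.4 -1.4] w 94.0
shift [ 0.01   0.607 -1.043] turn [-0.005 -0.02  -0.001]
```

```bash
python3 -m handwheel '0.01 0.05 -0.15 0 -0.02 0 1; 0.01 0.1 -0.3 0 -0.02 0 1; 0.01 0.18 -0.5 0 -0.02 0 1; 0.01 0.25 -0.65 0 -0.02 0 1; 0.01 0.255 -0.69 0 -0.02 0 1; 0.01 0.255 -0.69 0 -0.02 0 1' 20
python3 - <<'E'
from h import *
from station import viewer
rows([518,-10.6,52.6],45)
c=viewer.capture("scene");np.savez("pics/s1.npz",**c);t=viewer.capture("top");np.savez("pics/t1.npz",**t)
o=np.zeros((600,800,3),np.uint8)
o[:300]=cv2.resize(t["img"][150:270,170:330],(400,300)).repeat(1,1) if 0 else np.hstack([cv2.resize(t["img"][150:270,170:330],(400,300)),cv2.resize(c["img"][150:270,190:350],(400,300))])
cv2.imwrite("pics/v2.png",o[:300,:,::-1])
E
```

```text
time: 2.1
eef_pos: [517.0, -80.3, 125.8]
tcp_rot: [3.138, -0.787, 1.575]
force: [-0.2, 0.5, 0.1]
width: 94.2
grip_force: 0.0
t 2.1 eef [517.  -80.3 125.8] z [ 0.001  0.709 -0.706] q [-0.7   0.48  1.59  0.57  1.64 -0.83] F [-0.2  0.5  0.1] w 94.2
shift [ 0.005  0.349 -0.366] turn [-0.001  0.002 -0.001]
```

View pics/v2.png

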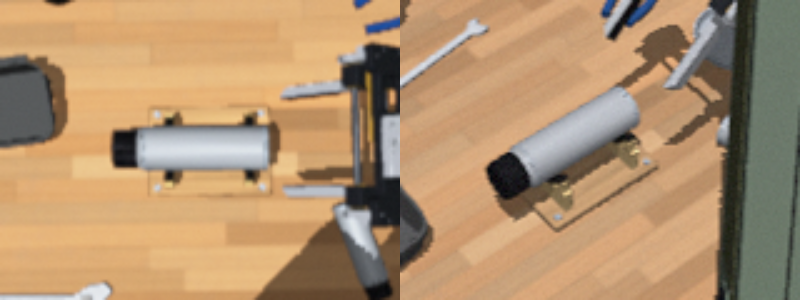

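The left panel (top view) shows the open fingers at (290,91) and (290,192) straddling the can, whose axis is on row 147. The right panel shows the gripper coming in from the base side, clear of everything. Quick check of the finger midline against the can axis.

```bash
python3 -c "
from h import *
t=load('t1');print(ray(t,[(286,150+141.5/2.5)],128).round(1), ray(t,[(250,150+147.5/2.5)],65).round(1), proj(t,[517,-85,128]))
s=load('s1')"
```

```text
[[518.3 -86.5 128. ]] [[516.8  13.3  65. ]] [[285.46110116 207.09397546]]
```

```bash
python3 -m handwheel '0.005 0.04 -0.04 0 0 0 1; 0.005 0.09 -0.1 0 0 0 1; 0.005 0.15 -0.16 0 0 0 1; 0.005 0.21 -0.22 0 0 0 1; 0.005 0.27 -0.28 0 0 0 1; 0.005 0.32 -0.33 0 0 0 1; 0.005 0.35 -0.36 0 0 0 1; 0.005 0.35 -0.365 0 0 0 1'
```

```text
time: 2.87
eef_pos: [519.5, -10.4, 54.1]
tcp_rot: [3.132, -0.785, 1.579]
force: [0.0, -0.2, 0.3]
width: 94.2
grip_force: 0.0
```

```bash
python3 -m handwheel '-0.01 0 -0.005 0 0 0 0.6; -0.012 0 -0.005 0 0 0 0.3; -0.012 0 -0.005 0 0 0 -0.2; -0.012 0 -0.005 0 0 0 -1; -0.012 0 -0.005 0 0 0 -1; -0.012 0 -0.005 0 0 0 -1; -0.012 0 -0.005 0 0 0 -1; -0.012 0 -0.005 0 0 0 -1' 12; python3 -m handwheel '0 0 0 0 0 0 -1; 0 0 0 0 0 0 -1;0 0 0 0 0 0 -1' 45; python3 -c "
from h import *
rows([518,-10.6,52.6],45)"
```

```text
time: 3.53
eef_pos: [517.6, -11.8, 53.6]
tcp_rot: [3.131, -0.785, 1.579]
force: [-0.4, -1.5, 0.1]
width: 51.8
grip_force: 12.0
time: 3.78
eef_pos: [517.7, -11.8, 53.6]
tcp_rot: [3.131, -0.785, 1.579]
force: [-0.6, -2.1, 1.9]
width: 51.3
grip_force: 45.0
t 3.78 eef [517.7 -11.8  53.6] z [ 0.005  0.707 -0.708] q [-0.61  0.53  1.7   0.63  1.45 -0.86] F [-0.6 -2.1  1.9] w 51.3
shift [ 0.002  0.006 -0.005] turn [ 0.     0.005 -0.   ]
```

```bash
python3 -m handwheel '0 0 0.03 0 0 0 -1; 0 0 0.1 0 0 0 -1; 0 0 0.2 0 0 0 -1; 0 0 0.32 0 0 0 -1; 0 0 0.45 0 0 0 -1; 0 0 0.6 0 0 0 -1; 0 0 0.75 0 0 0 -1; 0 0 0.87 0 0 0 -1; 0 0 0.95 0 0 0 -1; 0 0 0.98 0 0 0 -1; 0 0 0.98 0 0 0 -1' && python3 -m handwheel '0 -0.05 0 -0.03 0 0 -1; 0.02 -0.1 0 -0.08 0 0 -1; 0.04 -0.2 0 -0.15 0 0 -1; 0.06 -0.3 0 -0.22 0 0 -1; 0.08 -0.4 0 -0.29 0 0 -1; 0.1 -0.5 0 -0.36 0 0 -1; 0.12 -0.6 0 -0.43 0 0 -1; 0.14 -0.7 0 -0.5 0 0 -1; 0.16 -0.8 0 -0.57 0 0 -1; 0.18 -0.88 0 -0.63 0 0 -1; 0.18 -0.93 0 -0.67 0 0 -1; 0.18 -0.95 0 -0.68 0 0 -1'; python3 -c "
from h import *
rows([554,-301,208],-45)"
```

```text
time: 4.7
eef_pos: [518.1, -11.9, 251.4]
tcp_rot: [3.126, -0.782, 1.583]
force: [1.0, 0.9, -1.6]
width: 51.4
grip_force: 45.0
time: 5.7
eef_pos: [552.0, -199.8, 246.3]
tcp_rot: [-3.139, 0.282, 1.58]
force: [-0.5, -0.1, -2.1]
width: 51.1
grip_force: 45.0
t 5.7 eef [ 552.  -199.8  246.3] z [-0.    -0.278 -0.961] q [-0.34  0.16  1.54 -0.27  1.35 -0.3 ] F [-0.5 -0.1 -2.1] w 51.1
shift [ 0.01  -0.506 -0.192] turn [-0.32  -0.003 -0.005]
```

```bash
python3 -m handwheel '0 -0.05 0 -0.03 0 0 -1; 0 -0.12 -0.02 -0.08 0 0 -1; 0 -0.2 -0.05 -0.14 0 0 -1; 0 -0.3 -0.08 -0.2 0 0 -1; 0.01 -0.4 -0.12 -0.26 0 0 -1; 0.01 -0.47 -0.15 -0.3 0 0 -1; 0.01 -0.5 -0.18 -0.32 0 0 -1; 0.01 -0.505 -0.19 -0.32 0 0 -1; 0.01 -0.505 -0.19 -0.32 0 0 -1'
python3 - <<'E'
from h import *
from station import viewer
rows([554,-301.4,129],-45)
c=viewer.capture("scene");np.savez("pics/s2.npz",**c);t=viewer.capture("top");np.savez("pics/t2.npz",**t)
o=np.hstack([cv2.resize(t["img"][120:270,270:420],(400,400)),cv2.resize(c["img"][60:210,240:390],(400,400))])
cv2.imwrite("pics/v3.png",o[:,:,::-1])
E
```

```text
time: 6.45
eef_pos: [553.7, -302.1, 208.4]
tcp_rot: [-3.133, 0.782, 1.583]
force: [0.6, -0.7, -0.9]
width: 51.4
grip_force: 45.0
t 6.45 eef [ 553.7 -302.1  208.4] z [ 0.    -0.705 -0.709] q [-0.27  0.27  1.68 -0.85  1.12  0.09] F [ 0.6 -0.7 -0.9] w 51.4
shift [ 0.002  0.003 -0.397] turn [-0.002 -0.004 -0.004]
```

View pics/v3.png

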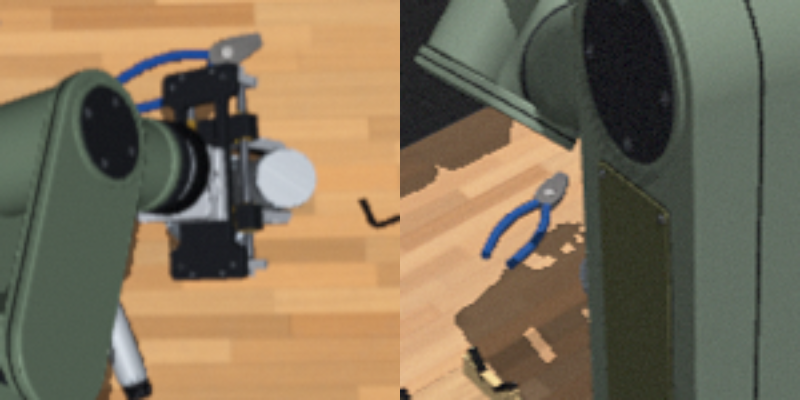

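Left panel (top view): the can is held inverted with its base disc at (286,179), and the tray is hidden under the gripper. Right panel: the arm blocks the view of the can, while the pliers are untouched. I'll check the base disc against the expected axis.

```bash
python3 -c "
from h import *
t=load('t2');g=cv2.cvtColor(t['img'],cv2.COLOR_RGB2GRAY)
print(ray(t,[(270+286/2.667-.5,120+179/2.667-.5)],263).round(1), ray(t,[(270+286/2.667,120+148/2.667),(270+286/2.667,120+209/2.667),(270+257/2.667,187),(270+316/2.667,187)],263).round(1))"
```

```text
[[ 553.5 -288.3  263. ]] [[ 579.7 -290.7  263. ]
 [ 525.9 -288.1  263. ]
 [ 553.  -264.2  263. ]
 [ 552.1 -315.4  263. ]]
```

```bash
python3 -m handwheel '0 0 -0.04 0 0 0 -1; 0 0 -0.1 0 0 0 -1; 0 0 -0.16 0 0 0 -1; 0 0 -0.22 0 0 0 -1; 0 0 -0.27 0 0 0 -1; 0 0 -0.31 0 0 0 -1; 0 0 -0.33 0 0 0 -1; 0 0 -0.33 0 0 0 -1'
```

```text
time: 7.22
eef_pos: [554.6, -302.3, 143.5]
tcp_rot: [-3.137, 0.785, 1.582]
force: [-0.6, -0.6, -1.9]
width: 51.3
grip_force: 45.0
```

```bash
python3 -m handwheel '0 0 -0.01 0 0 0 -1; 0 0 -0.02 0 0 0 -1; 0 0 -0.03 0 0 0 -1; 0 0 -0.04 0 0 0 -1; 0 0 -0.045 0 0 0 -1; 0 0 -0.05 0 0 0 -1; 0 0 -0.055 0 0 0 -1; 0 0 -0.055 0 0 0 -1'
```

```text
time: 7.88
eef_pos: [555.4, -302.5, 134.3]
tcp_rot: [-3.14, 0.786, 1.579]
force: [0.6, 0.8, -1.8]
width: 51.5
grip_force: 45.0
```

```bash
python3 -m handwheel '0 0 -0.005 0 0 0 -1; 0 0 -0.01 0 0 0 -1; 0 0 -0.015 0 0 0 -1; 0 0 -0.015 0 0 0 -1; 0 0 -0.015 0 0 0 -1'; python3 -m handwheel '0 0 -0.005 0 0 0 -1; 0 0 -0.01 0 0 0 -1; 0 0 -0.01 0 0 0 -1'
```

```text
time: 8.3
eef_pos: [555.4, -302.5, 131.3]
tcp_rot: [-3.14, 0.786, 1.579]
force: [0.2, -0.1, -2.0]
width: 50.9
grip_force: 45.0
time: 8.55
eef_pos: [555.8, -302.8, 130.1]
tcp_rot: [-3.141, 0.787, 1.579]
force: [-0.3, 0.3, 1.1]
width: 51.5
grip_force: 45.0
```

```bash
python3 -m handwheel '0 0 -0.005 0 0 0 -1; 0 0 -0.005 0 0 0 -1; 0 0 -0.005 0 0 0 -1'
```

```text
time: 8.8
eef_pos: [555.9, -303.0, 130.0]
tcp_rot: [-3.141, 0.788, 1.578]
force: [-1.2, 2.0, 4.6]
width: 51.1
grip_force: 45.0
```

```bash
python3 -m handwheel '0 0 0 0 0 0 -1; 0 0 0 0 0 0 -1' 15; python3 -m handwheel '0 0 0 0 0 0 -1; 0 0 0 0 0 0 -1' 4; python3 -m handwheel '0 0 0 0 0 0 0.15; 0 0 0 0 0 0 0.18; 0 0 0 0 0 0 0.22; 0 0 0 0 0 0 0.26; 0 0 0 0 0 0 0.3; 0 0 0 0 0 0 0.4; 0 0 0 0 0 0 0.5'; python3 -c "
from h import *
rows([554,-301.4,129],-45)"
```

```text
time: 8.97
eef_pos: [556.4, -303.1, 129.9]
tcp_rot: [3.14, 0.788, 1.577]
force: [-0.0, 0.7, 5.3]
width: 51.7
grip_force: 15.0
time: 9.13
eef_pos: [556.1, -303.0, 129.7]
tcp_rot: [3.141, 0.787, 1.578]
force: [-0.9, 0.5, 6.2]
width: 52.0
grip_force: 4.0
time: 9.72
eef_pos: [555.4, -302.5, 128.2]
tcp_rot: [-3.14, 0.786, 1.579]
force: [0.4, -0.4, -0.3]
width: 68.7
grip_force: 0.0
t 9.72 eef [ 555.4 -302.5  128.2] z [ 0.004 -0.707 -0.707] q [-0.26  0.38  1.73 -0.93  1.02  0.23] F [ 0.4 -0.4 -0.3] w 68.7
shift [-0.007  0.005  0.004] turn [ 0.    -0.001 -0.005]
```

Released, and nothing touches the gripper. I'll wait about 2.3 s in place, then look.

```bash
W='0 0 0 0 0 0 0.5'; python3 -m handwheel '0 0 0 0 0 0 0.5;0 0 0 0 0 0 0.5;0 0 0 0 0 0 0.5;0 0 0 0 0 0 0.5;0 0 0 0 0 0 0.5;0 0 0 0 0 0 0.5;0 0 0 0 0 0 0.5;0 0 0 0 0 0 0.5;0 0 0 0 0 0 0.5;0 0 0 0 0 0 0.5;0 0 0 0 0 0 0.5;0 0 0 0 0 0 0.5'; python3 -m handwheel '0 0 0 0 0 0 0.5;0 0 0 0 0 0 0.5;0 0 0 0 0 0 0.5;0 0 0 0 0 0 0.5;0 0 0 0 0 0 0.5;0 0 0 0 0 0 0.5;0 0 0 0 0 0 0.5;0 0 0 0 0 0 0.5;0 0 0 0 0 0 0.5;0 0 0 0 0 0 0.5;0 0 0 0 0 0 0.5;0 0 0 0 0 0 0.5'
python3 - <<'E'
from h import *
from station import viewer
t=viewer.capture("top");np.savez("pics/t3.npz",**t)
cv2.imwrite("pics/v4.png",cv2.resize(t["img"][120:270,270:420],(400,400))[:,:,::-1])
E
```

```text
time: 10.72
eef_pos: [555.5, -302.5, 128.4]
tcp_rot: [-3.141, 0.786, 1.579]
force: [1.4, -0.2, -0.7]
width: 70.8
grip_force: 0.0
time: 11.72
eef_pos: [555.5, -302.5, 128.5]
tcp_rot: [-3.141, 0.786, 1.579]
force: [-0.2, 0.6, 0.5]
width: 70.6
grip_force: 0.0
```

View pics/v4.png

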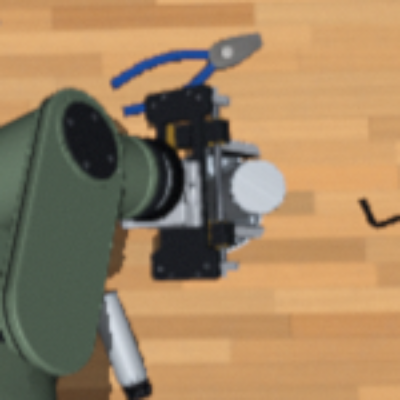

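The can is standing on its own. Its base disc is centred at (258,186) in the crop, sitting between the open fingers. Next I'll regrip it and take it back to the cradle.

```bash
python3 -c "
from h import *
t=load('t3');print(ray(t,[(270+258/2.667-.5,120+186/2.667-.5)],183).round(1))"
python3 -m handwheel '0 0 0 0 0 0 0.3; 0 0 0 0 0 0 0.15; 0 0 0 0 0 0 0; 0 0 0 0 0 0 -1; 0 0 0 0 0 0 -1; 0 0 0 0 0 0 -1; 0 0 0 0 0 0 -1' 6; python3 -m handwheel '0 0 0 0 0 0 -1; 0 0 0 0 0 0 -1; 0 0 0 0 0 0 -1' 45
```

```text
[[ 556.2 -288.5  183. ]]
time: 12.35
eef_pos: [555.6, -302.5, 128.5]
tcp_rot: [-3.141, 0.786, 1.579]
force: [0.4, -0.0, -0.0]
width: 51.6
grip_force: 6.0
time: 12.6
eef_pos: [555.5, -302.5, 128.4]
tcp_rot: [-3.141, 0.786, 1.579]
force: [-0.1, 0.6, -0.3]
width: 51.5
grip_force: 45.0
```

```bash
python3 -m handwheel '0 0 0.02 0 0 0 -1; 0 0 0.08 0 0 0 -1; 0 0 0.17 0 0 0 -1; 0 0 0.27 0 0 0 -1; 0 0 0.38 0 0 0 -1; 0 0 0.5 0.03 0 0 -1; 0 0.05 0.58 0.08 0 0 -1; 0 0.12 0.62 0.14 0 0 -1; 0 0.2 0.64 0.2 0 0 -1; 0 0.3 0.65 0.27 0 0 -1; 0 0.38 0.65 0.31 0 0 -1; 0 0.4 0.65 0.32 0 0 -1' && python3 -m handwheel '0 0.05 0 0.03 0 0 -1; -0.02 0.1 0 0.08 0 0 -1; -0.04 0.2 0 0.15 0 0 -1; -0.06 0.3 0 0.22 0 0 -1; -0.08 0.4 0 0.29 0 0 -1; -0.1 0.5 0 0.36 0 0 -1; -0.12 0.6 0 0.43 0 0 -1; -0.14 0.7 0 0.5 0 0 -1; -0.16 0.8 0 0.57 0 0 -1; -0.18 0.88 0 0.63 0 0 -1; -0.18 0.93 0 0.67 0 0 -1; -0.18 0.95 0 0.68 0 0 -1'; python3 -c "
from h import *
rows([517.5,-11.8,150],45)"
```

```text
time: 13.6
eef_pos: [556.1, -222.8, 261.4]
tcp_rot: [3.134, 0.282, 1.575]
force: [0.2, 0.2, -1.3]
width: 51.2
grip_force: 45.0
time: 14.6
eef_pos: [517.9, -32.5, 255.8]
tcp_rot: [3.139, -0.787, 1.573]
force: [0.1, 0.3, -1.5]
width: 50.9
grip_force: 45.0
t 14.6 eef [517.9 -32.5 255.8] z [ 0.001  0.708 -0.706] q [-0.64  0.27  1.57  0.62  1.79 -0.65] F [ 0.1  0.3 -1.5] w 50.9
shift [-0.002  0.103 -0.529] turn [-0.001  0.001 -0.   ]
```

```bash
python3 -m handwheel '0 0.02 -0.04 0 0 0 -1; 0 0.06 -0.12 0 0 0 -1; 0 0.1 -0.24 0 0 0 -1; 0 0.1 -0.36 0 0 0 -1; 0 0.1 -0.48 0 0 0 -1; 0 0.1 -0.6 0 0 0 -1; 0 0.1 -0.7 0 0 0 -1; 0 0.1 -0.8 0 0 0 -1; 0 0.1 -0.87 0 0 0 -1; 0 0.1 -0.92 0 0 0 -1; 0 0.1 -0.93 0 0 0 -1; 0 0.1 -0.93 0 0 0 -1'; python3 -c "
from h import *
rows([517.7,-11.8,53.6],45)"
```

```text
time: 15.6
eef_pos: [519.5, -12.4, 72.3]
tcp_rot: [3.132, -0.785, 1.579]
force: [-0.3, 0.2, -2.0]
width: 51.3
grip_force: 45.0
t 15.6 eef [519.5 -12.4  72.3] z [ 0.004  0.707 -0.708] q [-0.61  0.5   1.69  0.63  1.48 -0.84] F [-0.3  0.2 -2. ] w 51.3
shift [-0.009  0.003 -0.094] turn [ 0.     0.004 -0.001]
```

```bash
python3 -m handwheel '-0.005 0 -0.015 0 0 0 -1; -0.01 0 -0.03 0 0 0 -1; -0.01 0 -0.045 0 0 0 -1; -0.01 0 -0.055 0 0 0 -1; -0.01 0 -0.065 0 0 0 -1; -0.01 0 -0.075 0 0 0 -1; -0.01 0 -0.08 0 0 0 -1; -0.01 0 -0.08 0 0 0 -1'; python3 -m handwheel '0 0 -0.005 0 0 0 -1; 0 0 -0.01 0 0 0 -1; 0 0 -0.01 0 0 0 -1'
```

```text
time: 16.27
eef_pos: [517.4, -12.5, 56.2]
tcp_rot: [3.132, -0.785, 1.578]
force: [-0.5, 0.4, -1.6]
width: 51.4
grip_force: 45.0
time: 16.52
eef_pos: [517.4, -12.5, 54.3]
tcp_rot: [3.132, -0.785, 1.579]
force: [-0.5, 0.5, -2.2]
width: 51.2
grip_force: 45.0
```

```bash
python3 -m handwheel '0 0 -0.004 0 0 0 -1; 0 0 -0.008 0 0 0 -1; 0 0 -0.008 0 0 0 -1'; python3 -m handwheel '0 0 -0.003 0 0 0 -1; 0 0 -0.003 0 0 0 -1' 45
```

```text
time: 16.77
eef_pos: [517.6, -12.6, 53.7]
tcp_rot: [3.131, -0.786, 1.579]
force: [-2.4, -1.1, 3.1]
width: 51.4
grip_force: 45.0
time: 16.93
eef_pos: [517.6, -12.6, 53.7]
tcp_rot: [3.131, -0.787, 1.58]
force: [-3.0, -2.1, 6.6]
width: 51.7
grip_force: 45.0
```

```bash
python3 -m handwheel '0 0 0 0 0 0 -1; 0 0 0 0 0 0 -1' 8; python3 -m handwheel '0 0 0 0 0 0 0.15; 0 0 0 0 0 0 0.3; 0 0 0 0 0 0 0.6; 0 0 0 0 0 0 1; 0 0 0 0 0 0 1; 0 0 0 0 0 0 1; 0 -0.05 0.05 0 0 0 1; 0 -0.15 0.15 0 0 0 1; 0 -0.28 0.28 0 0 0 1; 0 -0.4 0.42 0 0 0 1; 0 -0.5 0.6 0 0 0 1; 0 -0.5 0.7 0 0 0 1'
python3 - <<'E'
from h import *
from station import viewer
rows([517.5,90,240],-40)
t=viewer.capture("top");np.savez("pics/t4.npz",**t)
c=viewer.capture("scene");np.savez("pics/s4.npz",**c)
cv2.imwrite("pics/v5.png",np.hstack([cv2.resize(t["img"][150:270,170:330],(400,300)),cv2.resize(c["img"][150:270,190:350],(400,300))])[:,:,::-1])
E
```

```text
time: 17.1
eef_pos: [517.7, -12.6, 53.6]
tcp_rot: [3.13, -0.786, 1.58]
force: [-1.9, -2.1, 6.1]
width: 52.0
grip_force: 8.0
time: 18.1
eef_pos: [519.2, -117.8, 196.4]
tcp_rot: [3.124, -0.78, 1.58]
force: [1.3, 0.7, 0.5]
width: 94.1
grip_force: 0.0
t 18.1 eef [ 519.2 -117.8  196.4] z [ 0.011  0.703 -0.711] q [-0.75  0.42  1.5   0.56  1.77 -0.79] F [1.3 0.7 0.5] w 94.1
shift [-0.008  1.039  0.218] turn [-0.941  0.008 -0.004]
```

View pics/v5.png

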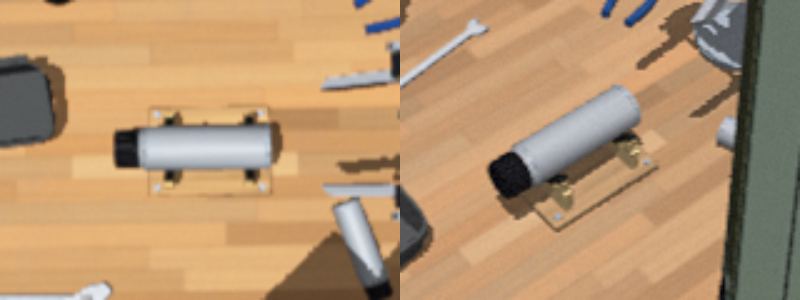

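Left panel: the can is back in the cradle, axis on row 147, base at x=271 (about 2 mm nearer -y than at the start), cap at x=116. Right panel: it lies level in both saddles. Next is the swing to the second grip (can z about 99, tool tilted 40° towards the base).

```bash
python3 -m handwheel '0 0.05 0.05 -0.05 0 0 1; 0 0.15 0.12 -0.12 0 0 1; 0 0.28 0.2 -0.2 0 0 1; 0 0.4 0.25 -0.28 0 0 1; 0 0.5 0.25 -0.36 0 0 1; 0 0.6 0.25 -0.44 0 0 1; 0 0.7 0.25 -0.52 0 0 1; 0 0.8 0.25 -0.6 0 0 1; 0 0.88 0.25 -0.68 0 0 1; 0 0.95 0.25 -0.75 0 0 1; 0 1 0.25 -0.82 0 0 1; 0 1 0.25 -0.9 0 0 1'; python3 -c "
from h import *
rows([517,84,129],-40)"
```

```text
time: 19.2
eef_pos: [517.5, 89.7, 242.9]
tcp_rot: [3.138, 0.633, 1.58]
force: [-0.3, -0.9, 0.3]
width: 93.9
grip_force: 0.0
t 19.2 eef [517.5  89.7 242.9] z [ 0.008 -0.591 -0.806] q [ 0.37  0.27  1.53 -0.59  1.59  0.42] F [-0.3 -0.9  0.3] w 93.9
shift [-0.003 -0.029 -0.57 ] turn [-0.042  0.001 -0.007]
```

```bash
python3 -m handwheel '0 0 -0.05 -0.04 0 -0.005 1; 0 -0.01 -0.15 -0.04 0 -0.005 1; 0 -0.02 -0.28 -0.04 0 -0.005 1; 0 -0.03 -0.4 -0.04 0 -0.005 1; 0 -0.03 -0.5 -0.04 0 -0.005 1; 0 -0.03 -0.56 -0.04 0 -0.005 1; 0 -0.03 -0.57 -0.04 0 -0.005 1'; python3 -c "
from h import *
rows([517.3,19.8,52.4],-40)"
```

```text
time: 19.78
eef_pos: [514.9, 80.6, 124.9]
tcp_rot: [-3.133, 0.693, 1.576]
force: [-0.6, 0.6, 0.1]
width: 93.9
grip_force: 0.0
t 19.78 eef [514.9  80.6 124.9] z [-0.006 -0.639 -0.769] q [ 0.38  0.42  1.61 -0.64  1.44  0.58] F [-0.6  0.6  0.1] w 93.9
shift [ 0.012 -0.304 -0.362] turn [-0.003 -0.004  0.   ]
```

```bash
python3 -m handwheel '0.01 -0.03 -0.035 0 0 0 1; 0.012 -0.08 -0.095 0 0 0 1; 0.012 -0.14 -0.165 0 0 0 1; 0.012 -0.2 -0.235 0 0 0 1; 0.012 -0.25 -0.295 0 0 0 1; 0.012 -0.29 -0.34 0 0 0 1; 0.012 -0.305 -0.36 0 0 0 1; 0.012 -0.305 -0.36 0 0 0 1'; python3 -c "
from h import *
rows([517.3,19.8,52.4],-40)"
```

```text
time: 20.45
eef_pos: [519.7, 19.6, 56.0]
tcp_rot: [-3.141, 0.691, 1.569]
force: [0.2, -0.4, -0.5]
width: 94.1
grip_force: 0.0
t 20.45 eef [519.7  19.6  56. ] z [-0.001 -0.637 -0.771] q [ 0.28  0.49  1.7  -0.7   1.26  0.6 ] F [ 0.2 -0.4 -0.5] w 94.1
shift [-0.012  0.001 -0.018] turn [-0.004 -0.     0.001]
```

```bash
python3 -m handwheel '-0.01 0 -0.015 0 0 0 0.6; -0.012 0 -0.015 0 0 0 0.3; -0.012 0 -0.015 0 0 0 -0.2; -0.012 0 -0.015 0 0 0 -1; -0.012 0 -0.015 0 0 0 -1; -0.012 0 -0.015 0 0 0 -1; -0.012 0 -0.015 0 0 0 -1; -0.012 0 -0.015 0 0 0 -1' 12; python3 -m handwheel '0 0 0 0 0 0 -1; 0 0 0 0 0 0 -1;0 0 0 0 0 0 -1' 45; python3 -c "
from h import *
rows([518,-10.6,52.6],-40)"
```

```text
time: 21.12
eef_pos: [517.7, 20.6, 53.4]
tcp_rot: [3.141, 0.691, 1.57]
force: [-0.7, 1.1, 1.5]
width: 51.6
grip_force: 12.0
time: 21.37
eef_pos: [517.7, 20.6, 53.4]
tcp_rot: [3.141, 0.691, 1.57]
force: [-0.2, 1.1, 1.6]
width: 51.3
grip_force: 45.0
t 21.37 eef [517.7  20.6  53.4] z [ 0.    -0.637 -0.771] q [ 0.28  0.49  1.71 -0.7   1.26  0.61] F [-0.2  1.1  1.6] w 51.3
shift [ 0.002 -0.156 -0.004] turn [-0.005  0.     0.   ]
```

```bash
python3 -m handwheel '0 0 0.03 0 0 0 -1; 0 0 0.1 0 0 0 -1; 0 0 0.2 0 0 0 -1; 0 0 0.32 0 0 0 -1; 0 0 0.45 0 0 0 -1; 0 0 0.6 0 0 0 -1; 0 0 0.75 0 0 0 -1; 0 0 0.87 0 0 0 -1; 0 0 0.93 0 0 0 -1; 0 0 0.95 0 0 0 -1' && python3 -m handwheel '0 0.05 0 0.03 0 0 -1; 0.02 0.1 0 0.08 0 0 -1; 0.04 0.15 0 0.15 0 0 -1; 0.07 0.2 0 0.22 0 0 -1; 0.1 0.25 0 0.29 0 0 -1; 0.13 0.3 0 0.36 0 0 -1; 0.16 0.36 0 0.43 0 0 -1; 0.19 0.42 0 0.5 0 0 -1; 0.22 0.48 0 0.57 0 0 -1; 0.24 0.55 0 0.63 0 0 -1; 0.26 0.6 0 0.67 0 0 -1; 0.26 0.62 0 0.68 0 0 -1'; python3 -c "
from h import *
rows([572,263.6,225],50.4)"
```

```text
time: 22.2
eef_pos: [518.6, 20.8, 246.5]
tcp_rot: [3.134, 0.689, 1.565]
force: [-0.5, -0.2, -2.5]
width: 51.7
grip_force: 45.0
time: 23.2
eef_pos: [568.4, 143.1, 240.1]
tcp_rot: [-3.135, -0.379, 1.565]
force: [-0.8, -0.6, -2.1]
width: 51.5
grip_force: 45.0
t 23.2 eef [568.4 143.1 240.1] z [-0.005  0.37  -0.929] q [-0.12  0.19  1.54  0.38  1.47 -0.17] F [-0.8 -0.6 -2.1] w 51.5
shift [ 0.018  0.602 -0.075] turn [ 0.319 -0.004  0.001]
```

```bash
python3 -m handwheel '0 0.05 0 0.03 0 0 -1; 0.01 0.12 0 0.08 0 0 -1; 0.015 0.22 -0.02 0.14 0 0 -1; 0.018 0.34 -0.04 0.2 0 0 -1; 0.018 0.45 -0.06 0.26 0 0 -1; 0.018 0.54 -0.07 0.3 0 0 -1; 0.018 0.59 -0.07 0.32 0 0 -1; 0.018 0.6 -0.07 0.32 0 0 -1; 0.018 0.6 -0.07 0.32 0 0 -1'
python3 - <<'E'
from h import *
from station import viewer
rows([572,263.6,89.6],50.4)
t=viewer.capture("top");np.savez("pics/t5.npz",**t)
c=viewer.capture("scene");np.savez("pics/s5.npz",**c)
cv2.imwrite("pics/v6.png",np.hstack([cv2.resize(t["img"][120:240,120:240],(400,400)),cv2.resize(c["img"][130:290,120:280],(400,400))])[:,:,::-1])
E
```

```text
time: 23.95
eef_pos: [571.8, 264.9, 227.6]
tcp_rot: [-3.136, -0.878, 1.568]
force: [-0.0, -0.0, -1.4]
width: 51.4
grip_force: 45.0
t 23.95 eef [571.8 264.9 227.6] z [-0.003  0.77  -0.639] q [-0.15  0.3   1.64  0.87  1.44 -0.38] F [-0.  -0.  -1.4] w 51.4
shift [ 0.001 -0.007 -0.69 ] turn [ 0.001 -0.002 -0.001]
```

View pics/v6.png

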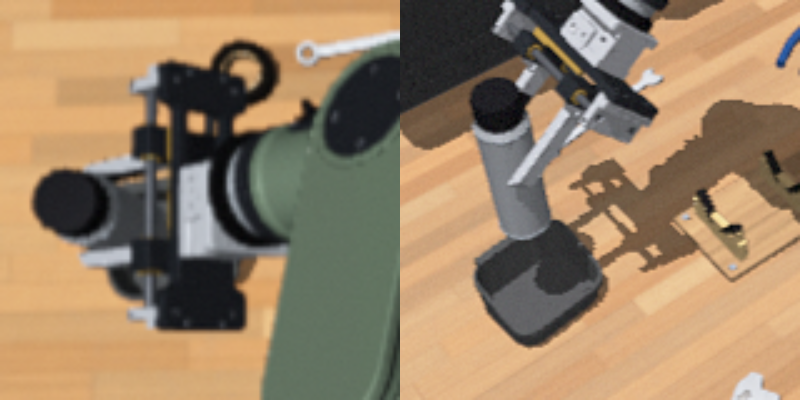

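Left panel: cap on top at (70,202), with the can upright. Right panel: the can hangs vertically above the bin opening at (540,280), with its base at about (520,225), clear of the rim and of the tape. Checking the axis, then lowering it.

```bash
python3 -c "
from h import *
t=load('t5');print(ray(t,[(120+70/3.333-.5,120+202/3.333-.5)],320).round(1))"; python3 -m handwheel '0 0 -0.03 0 0 0 -1; 0 0 -0.08 0 0 0 -1; 0 0 -0.15 0 0 0 -1; 0 0 -0.23 0 0 0 -1; 0 0 -0.31 0 0 0 -1; 0 0 -0.38 0 0 0 -1; 0 0 -0.43 0 0 0 -1; 0 -0.003 -0.47 0 0 0 -1; 0 -0.005 -0.5 0 0 0 -1; 0 -0.005 -0.52 0 0 0 -1; 0 -0.005 -0.53 0 0 0 -1; 0 -0.005 -0.53 0 0 0 -1'
```

```text
[[570.8 248.6 320. ]]
time: 25.05
eef_pos: [573.2, 263.5, 123.2]
tcp_rot: [-3.141, -0.88, 1.57]
force: [0.7, -0.4, -2.1]
width: 51.3
grip_force: 45.0
```

```bash
python3 -m handwheel '0 0 -0.02 0 0 0 -1; 0 0 -0.04 0 0 0 -1; 0 0 -0.06 0 0 0 -1; 0 0 -0.08 0 0 0 -1; 0 0 -0.1 0 0 0 -1; 0 0 -0.115 0 0 0 -1; 0 0 -0.125 0 0 0 -1; 0 0 -0.13 0 0 0 -1; 0 0 -0.135 0 0 0 -1; 0 0 -0.135 0 0 0 -1'
python3 - <<'E'
from h import *
from station import viewer
rows([572,263.6,89.6],50.4)
c=viewer.capture("scene")
cv2.imwrite("pics/v7.png",cv2.resize(c["img"][170:290,120:240],(480,480))[:,:,::-1])
E
```

```text
time: 25.88
eef_pos: [573.0, 263.5, 96.1]
tcp_rot: [-3.14, -0.88, 1.57]
force: [-0.2, -0.2, -1.8]
width: 51.2
grip_force: 45.0
t 25.88 eef [573.  263.5  96.1] z [-0.     0.771 -0.637] q [-0.15  0.5   1.7   0.92  1.29 -0.58] F [-0.2 -0.2 -1.8] w 51.2
shift [-0.005  0.001 -0.032] turn [-0. -0.  0.]
```

View pics/v7.png

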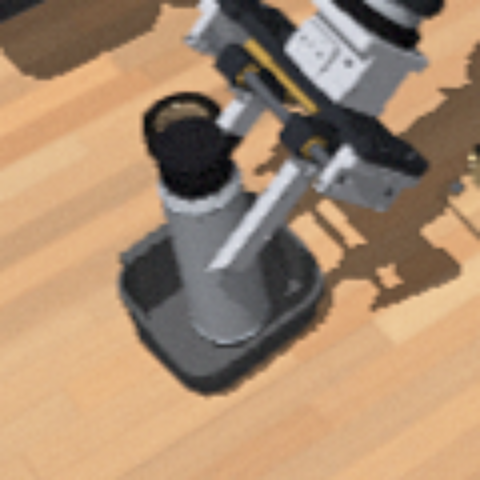

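The can base at about (230,325) is just above the bin floor and clear of every wall. Lowering the last few millimetres slowly.

```bash
python3 -m handwheel '0 0 -0.005 0 0 0 -1; 0 0 -0.01 0 0 0 -1; 0 0 -0.015 0 0 0 -1; 0 0 -0.02 0 0 0 -1; 0 0 -0.02 0 0 0 -1'; python3 -m handwheel '0 0 -0.005 0 0 0 -1; 0 0 -0.01 0 0 0 -1; 0 0 -0.01 0 0 0 -1'
```

```text
time: 26.35
eef_pos: [572.9, 263.5, 92.0]
tcp_rot: [-3.14, -0.88, 1.569]
force: [0.2, -0.1, -2.2]
width: 50.9
grip_force: 45.0
time: 26.6
eef_pos: [573.1, 263.5, 90.3]
tcp_rot: [-3.141, -0.88, 1.57]
force: [-0.0, 0.9, -0.9]
width: 51.2
grip_force: 45.0
```

```bash
python3 -m handwheel '0 0 -0.005 0 0 0 -1; 0 0 -0.005 0 0 0 -1; 0 0 -0.005 0 0 0 -1'; python3 -m handwheel '0 0 -0.003 0 0 0 -1; 0 0 -0.003 0 0 0 -1; 0 0 -0.003 0 0 0 -1'
```

```text
time: 26.85
eef_pos: [573.2, 263.7, 90.2]
tcp_rot: [-3.141, -0.881, 1.571]
force: [-2.4, -1.9, 5.2]
width: 51.4
grip_force: 45.0
time: 27.1
eef_pos: [573.3, 263.8, 90.3]
tcp_rot: [3.142, -0.882, 1.571]
force: [-2.2, -2.6, 7.0]
width: 51.7
grip_force: 45.0
```

```bash
python3 -m handwheel '0 0 0 0 0 0 -1; 0 0 0 0 0 0 -1' 15; python3 -m handwheel '0 0 0 0 0 0 -1; 0 0 0 0 0 0 -1' 4; python3 -m handwheel '0 0 0 0 0 0 0.15; 0 0 0 0 0 0 0.2; 0 0 0 0 0 0 0.25; 0 0 0 0 0 0 0.35; 0 0 0 0 0 0 0.6; 0 0 0 0 0 0 0.7; 0 -0.02 0.015 0 0 0 0.7; 0 -0.08 0.065 0 0 0 0.7; 0 -0.18 0.15 0 0 0 0.7; 0 -0.32 0.27 0 0 0 0.7; 0 -0.47 0.4 0 0 0 0.7; 0 -0.6 0.5 0 0 0 0.7'; python3 -m handwheel '0 -0.1 0.08 0 0 0 0.7; 0 -0.15 0.1 0 0 0 0.7; 0 -0.15 0.1 0 0 0 0.7'
python3 - <<'E'
from h import *
from station import viewer
rows([572,100,200],50.4)
t=viewer.capture("top");c=viewer.capture("scene")
cv2.imwrite("pics/v8.png",np.hstack([cv2.resize(t["img"][100:300,90:290],(400,400)),cv2.resize(c["img"][130:290,100:260],(400,400))])[:,:,::-1])
E
```

```text
time: 27.27
eef_pos: [573.8, 263.8, 90.1]
tcp_rot: [3.14, -0.882, 1.572]
force: [-1.6, -0.8, 5.6]
width: 51.5
grip_force: 15.0
time: 27.43
eef_pos: [573.6, 263.7, 89.8]
tcp_rot: [3.14, -0.881, 1.571]
force: [-1.4, -1.7, 5.1]
width: 52.1
grip_force: 4.0
time: 28.43
eef_pos: [573.6, 141.0, 191.4]
tcp_rot: [3.139, -0.879, 1.572]
force: [0.7, -0.0, -0.3]
width: 80.0
grip_force: 0.0
time: 28.68
eef_pos: [574.8, 110.3, 210.5]
tcp_rot: [3.136, -0.878, 1.572]
force: [0.4, 0.1, -0.3]
width: 80.0
grip_force: 0.0
t 28.68 eef [574.8 110.3 210.5] z [ 0.005  0.769 -0.639] q [-0.41  0.36  1.6   0.79  1.6  -0.56] F [ 0.4  0.1 -0.3] w 80.0
shift [-0.014 -0.052 -0.053] turn [0.001 0.002 0.002]
```

View pics/v8.png

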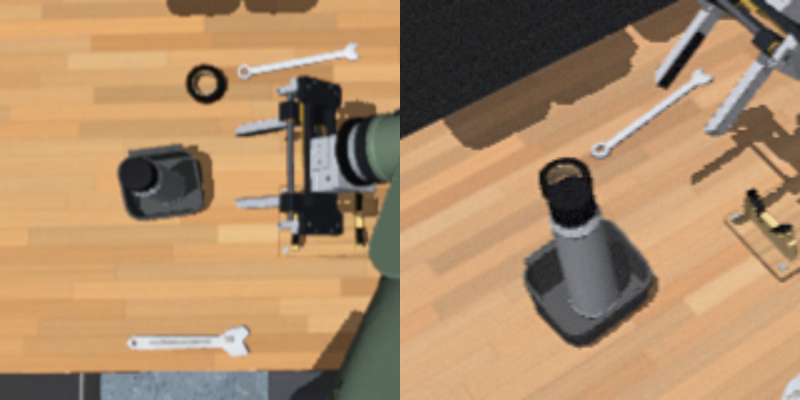

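The can stands upright in the bin: cap at (140,175) on the left, body at (585,270) on the right. The gripper is clear, and the tape, spanner and wrench have not moved. Handing in.

```bash
python3 -c "
from station import order
print(order.hand_in())"
```

```text
the job is handed in; nothing more can be done
None
```

The can stood on its cap in the drip tray, released, for over two seconds; it now stands upright and released in the parts bin, the hand tools and tape were left in place, and I handed the job in at about 29 s, though the hand-in returned no verdict.

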